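# Turn the parts cup over and fill it at the degreaser pump

### The job

Turn the upside-down square steel cup mouth-up and stand it on the bench under the dispenser's spout, so that the spout's tip is well over the cup's mouth, and let go of it. Then press the pump cap all the way down for a moment and let it spring back up, leaving the cup standing in its place. Do not press the cap before the cup stands there, do not drop the cup, and leave the other things on the bench where they are.

Things in the scene. Friction and masses are not known exactly. Their poses are not given: they have to be found in the camera images.
- dispenser: The fixed dispenser unit. Origin: on the bench under the axis of the upright grey canister (74 mm across, 160 mm tall); z up, -x is its open front. A bent steel spout (10 mm thick) leaves the canister's neck at 152 mm height towards front and +y and ends pointing down. A thin black rubber mat (110 mm square, 1 mm) lies under the spout. A narrow ledge hangs over the canister.
- ledge_edge (a point): Middle of the ledge's front lower edge, 280 mm above the bench, 5 mm in front of the pump cap's axis. The ledge is 180 mm wide (y), reaches back (+x) 80 mm and carries stock up to 335 mm; two 12 mm posts hold it at x = +65, y = +-80 mm in the dispenser's frame. It blocks an upright tool over the cap.
- cap_top (a point): Centre of the flat top of the black round pump cap (40 mm across, 16 mm thick) on the canister's axis, 190 mm above the bench when up.
- pump (a joint): Travel of the pump cap in m: 0 up, 0.012 fully down. It is sprung: about 1.5 N starts it, 5 N holds it fully down.
- spout_tip (a point): Lower end of the spout, 123 mm above the bench, at x = -60, y = +90 mm in the dispenser's frame. The cup goes on the bench straight below it.
- cup: Loose square sheet-steel cup, 54 x 54 mm outside and 66 mm tall, walls and bottom 3 mm, about 120 g. It starts upside down, open mouth on the bench. Origin: centre of the open mouth (in the plane of the rim). Its z axis points from the mouth to the closed end (up at the start, down when the cup stands mouth-up); x and y are square to its flat sides.
- cup_base (a point): Centre of the outside of the cup's closed bottom, 66 mm from the mouth.
- oil_bottle: Bystander: white plastic bottle, 56 mm across, 150 mm tall, origin under its centre.
- gear: Bystander: dark steel gear with a hub, 84 mm across, 34 mm tall, origin under its centre.
- screw_jar: Bystander: small glass jar with a steel lid, 52 mm across, 65 mm tall, origin under its centre.
- wrench: Bystander: steel wrench lying flat on the bench, under 200 mm long, under 20 mm tall, along its x axis, origin under its middle.
Not all that is in view belongs to the job. Leave any blue or pink look-alike of the cup alone.

How it is judged:
On the way, in this order (a step that is already met when the one before it is completed fails the run):
1. the cup stands mouth-up on the bench, still and let go, with the spout's tip over its mouth (angle between cup's own z axis and vertical above 3 rad and height (world z) of cup_base below 0.006 m and horizontal distance between cup and spout_tip below 0.022 m and contact force between the fingers and cup below 0.1 N and linear speed of cup below 0.02 m/s), for 0.2 s.
2. the pump cap is pressed down at least 10 of its 12 mm with the cup standing under the spout (value of joint pump above 0.01 m and angle between cup's own z axis and vertical above 3 rad and horizontal distance between cup and spout_tip below 0.022 m), for 0.05 s.
At the end, for the whole second after the job is handed in: The pump cap is back up (within 2 mm), and the cup stands still and mouth-up on the bench (within 8 degrees) with the spout's tip within 22 mm, seen from above, of the centre of its mouth (value of joint pump below 0.002 m and angle between cup's own z axis and vertical above 3 rad and height (world z) of cup_base below 0.006 m and horizontal distance between cup and spout_tip below 0.022 m and linear speed of cup below 0.02 m/s); the robot touches nothing.
It fails at once if the cap is pressed more than 4 mm while the cup is not standing mouth-up under the spout (value of joint pump above 0.004 m and (angle between cup's own z axis and vertical below 2.9 rad or horizontal distance between cup and spout_tip above 0.03 m)).
It fails at once if the cup is dropped or thrown (over 0.8 m/s with no finger on it) (linear speed of cup above 0.8 m/s and contact force between the fingers and cup below 0.05 N).
It fails at once if a bystander (bottle, gear, jar or wrench) is moved more than 30 mm (distance of any of oil_bottle, gear, screw_jar, wrench from where it was at the start of the episode above 0.03 m).
It also fails if it takes over 72 s, if anything falls off the work surface, if the arm or the gripper's body presses on something with over 40 N, if the wrist force passes 120 N, or if a joint passes its speed limit or range.

### The arm

A 6-joint arm with a two-finger parallel gripper is mounted at the origin on the work surface. World frame = base frame: x ahead of the robot, y to its left, z up, the work surface at z = 0. Lengths are in m, angles in rad, forces in N, time in s.
With the tool pointing down it reaches from about 0.35 to 0.775 m from the base axis. Payload 5.5 kg.
Tool frame: the origin (TCP) lies between the finger pads; the fingertips stand 19 mm ahead of it and the grasp point (between the pads) is the TCP; z points along the fingers, y is the line along which they close (so a half turn about z gives the same grasp; the last joint's range is limited). The gripper opens to 85 mm and grips with 20 to 120 N. Pads are 22 mm wide; open, the fingers measure 114 mm over their backs; the gripper's body (76 mm by 85 mm) begins 54 mm behind the grasp point. The pads swing forward as they close: fully open they stand 13 mm farther back than shut.
Start: joints at [1.208, 0.313, 0.046, 1.304, 0, 1.431], TCP at [0.127, 0.561, 0.25] pointing down, gripper open.
Joint ranges: [-2.76, 2.76], [-0.86, 1.69], [-1.03, 1.26], [-2.2, 2.34], [-1.47, 1.5], [-3.14, 3.14]. Speed limits (rad/s): [2.57, 2.57, 3.14, 3.14, 3.14, 3.14].

### API

Orientations are given as a unit quaternion [w, x, y, z].
In Python, from workcell import env gives the robot as it stands.
- The arm moves only by the shell command python3 -m pendant 'ROWS' [FORCE]. ROWS is JSON, a list of rows, each an object with "travel": the shift along the tool's x, y, z scaled (see below), a list of three; "rot": the turn, a rotation vector about the tool's x, y, z scaled (see below), a list of three; "fingers": the opening, from -1 (shut) to 1 (fully open). In form: [{"travel": [dx, dy, dz], "rot": [wx, wy, wz], "fingers": fingers}, ...]. A call has 1 to 10 rows; each row is the pose to reach, as a shift and turn from the pose commanded when the call began, along the tool's axes at that moment; what a row does not reach only later rows make up. The controller multiplies each number of a shift by 0.12 m and each number of a turn by 60 degrees. A row lasts 1/10 s, in which the tool goes at most 50 mm and 8.59 degrees, less where a joint would pass 70% of its speed; a pose out of reach is approached as far as the arm can. A call with a number of a shift or a turn outside -1 to 1 is refused whole. A call with a gripper value outside its range is refused whole. The fingers move at their own pace and stop on an object; FORCE is the grip in N (left out, the last holds). Time passes only in rows, so rows that repeat a pose let the fingers close. It gives the time, the measured TCP pose, the force, the opening and the grip force at its end, in the units of the state.
- env.get_state(): the state, without advancing time (a new reading comes with each control period).
- env.read_camera(name): name is "side" or "top" or "wrist"; returns (picture, depth): 400x640x3 uint8, blue, green, red; 400x640 float32, m along the optical axis (not along the pixel's ray), 0 where there is no reading.
- env.camera_model(name): a dict with "fovy" (degrees; the focal length in pixels is half the picture's height over the tangent of half this angle, whatever the lens; pixels are square), "cx", "cy" (the principal point, pixels), "k1" (the pictures are not rectified: a ray, as slopes to the right and down, at radius r is drawn at 1 + k1 r^2 times it, then the intrinsics apply), "rvec" (rotation vector, rad) and "tvec" (3), from world to camera coordinates, as OpenCV has them; the wrist camera has in their place "T_tool_cam" (4x4, takes a point from camera to tool coordinates, whose origin is the TCP and whose axes are the flange's). Camera axes: x right, y down, z forward; pixel columns grow to the right and rows downward; lengths in m; the calibration is good to about 2 mm. A picture is of the moment at which its call begins: read the wrist's pose just before it. camera_model takes no time and is no camera call.
- env.hand_in(): hands the job in; it is judged then, once.
Trained networks look in the newest picture that a camera, given by its name, has taken for a name from the list of things; names that differ only in an ending like _2 or _b are one class to them, and where a whole thing is asked for, a point or a joint stands for the part that bears it (a point fixed in the world has none). Each returns a list of dicts, best first, with "conf" (0 to 1); they miss things now and then, are a little off and sometimes report something else, mostly with a low value. They report only what shows in the picture. A call takes as long as a camera call. They do not tell look-alikes from the thing itself.
- env.outline_of(camera, target): "mask" (400x640 bool, what is visible of it) and "xy" ([column, row] in pixels, amid what is visible of it).
The state is a dict: "clock": time; "joint_pos": joint angles; "qvel": joint speeds; "tau": joint torques, N m; "tcp_pos": TCP position; "orientation": TCP orientation; "wrist_force": force on the tool from outside, world axes, zero at the start; "ft_torque": the same for the moment, N m; "finger_gap": finger opening in m; "grip_force": force on a finger pad.
Only numpy, scipy, OpenCV 4.12 (cv2) and the standard library are available. Lean on these libraries where they do the work, as an engineer would, in place of code of your own. Each camera call takes 0.05 s, during which the arm holds its last target. There are 200 camera calls.

## Working session

There is one attempt and no reset: what is moved stays moved. The work goes in short steps, Python scripts to look and compute and a shell command to move; the robot and the scene stay as the last step left them, time stands still between calls to the robot, and variables do not carry over. Pictures are saved under pics/ and viewed, at most 10 in all, crops included, and the job is handed in when it is done.

```bash
ls; mkdir -p pics; cat > h.py <<'E'
import numpy as np, cv2
from workcell import env
from scipy.spatial.transform import Rotation as R
def cam(n,st=None):
    m=env.camera_model(n); f=200/np.tan(np.radians(m["fovy"])/2)
    K=np.array([[f,0,m["cx"]],[0,f,m["cy"]],[0,0,1]]); D=np.array([m["k1"],0,0,0,0])
    if "rvec" in m:
        Rm=cv2.Rodrigues(np.array(m["rvec"],float))[0]; t=np.array(m["tvec"],float).ravel()
        return K,D,Rm.T,-Rm.T@t
    T=np.array(m["T_tool_cam"]); q=st["orientation"]
    Rw=R.from_quat([q[1],q[2],q[3],q[0]]).as_matrix()
    return K,D,Rw@T[:3,:3],Rw@T[:3,3]+np.array(st["tcp_pos"])
def cloud(n,depth,st=None):
    K,D,Rc,c=cam(n,st)
    v,u=np.mgrid[0:400,0:640]
    p=cv2.undistortPoints(np.stack([u,v],-1).reshape(-1,1,2).astype(np.float64),K,D).reshape(400,640,2)
    P=np.dstack([p,np.ones((400,640))])*depth[...,None]
    return P@Rc.T+c
def project(n,X,st=None):
    K,D,Rc,c=cam(n,st)
    r=cv2.Rodrigues(Rc.T)[0]
    return cv2.projectPoints(np.atleast_2d(X).astype(float),r,-Rc.T@c,K,D)[0].reshape(-1,2)
E
cat > a.py <<'E'
from h import *
for n in ["top","side"]:
    im,d=env.read_camera(n); W=cloud(n,d); np.savez("/tmp/%s.npz"%n,im=im,d=d,W=W)
    cv2.imwrite("pics/%s0.png"%n,im)
    print(n,"cam pos",cam(n)[3].round(3))
    for t in ["dispenser","cup","oil_bottle","gear","screw_jar","wrench","cap_top"]:
        for o in env.outline_of(n,t)[:3]:
            P=W[o["mask"]&(d>0)]
            if len(P)==0: continue
            print(t,round(o["conf"],2),np.round(o["xy"]),"med",np.median(P,0).round(3),"lo",np.percentile(P,3,axis=0).round(3),"hi",np.percentile(P,97,axis=0).round(3))
E
python3 a.py
```

```text
pics
top cam pos [ 0.266 -0.059  1.352]
dispenser 0.62 [344. 185.] med [ 0.576 -0.131  0.291] lo [ 0.459 -0.238 -0.002] hi [ 0.64  -0.034  0.334]
cup 0.95 [220. 229.] med [0.456 0.246 0.066] lo [0.427 0.217 0.007] hi [0.487 0.281 0.071]
cup 0.79 [204. 280.] med [0.292 0.274 0.066] lo [0.266 0.254 0.01 ] hi [0.317 0.308 0.072]
cup 0.73 [427. 228.] med [ 0.516 -0.431  0.008] lo [ 0.45  -0.442  0.002] hi [ 0.594 -0.413  0.013]
oil_bottle 0.89 [266. 139.] med [0.745 0.121 0.1  ] lo [0.732 0.101 0.022] hi [0.767 0.146 0.153]
gear 0.96 [204. 148.] med [0.736 0.341 0.02 ] lo [0.706 0.31  0.006] hi [0.771 0.379 0.038]
screw_jar 0.73 [394. 268.] med [ 0.367 -0.319  0.064] lo [ 0.347 -0.344  0.013] hi [ 0.39  -0.3    0.069]
screw_jar 0.68 [341. 184.] med [ 0.576 -0.132  0.291] lo [ 0.461 -0.239 -0.002] hi [ 0.638 -0.035  0.334]
wrench 0.55 [426. 226.] med [ 0.519 -0.431  0.008] lo [ 0.436 -0.446  0.001] hi [ 0.601 -0.412  0.013]
cap_top 0.71 [354. 189.] med [ 0.569 -0.161  0.19 ] lo [ 0.552 -0.179  0.149] hi [ 0.588 -0.144  0.195]
side cam pos [ 0.053 -1.047  1.431]
dispenser 0.79 [355. 237.] 
[... 352 characters left out ...]
.07 ]
oil_bottle 0.71 [364. 169.] med [0.754 0.117 0.108] lo [ 0.629 -0.085  0.   ] hi [0.829 0.242 0.323]
gear 0.72 [273. 192.] med [0.453 0.24  0.05 ] lo [ 0.422  0.214 -0.001] hi [0.493 0.285 0.07 ]
gear 0.58 [328. 153.] med [0.73  0.335 0.018] lo [0.699 0.308 0.001] hi [0.767 0.375 0.037]
screw_jar 0.89 [321. 319.] med [ 0.364 -0.338  0.058] lo [ 0.344 -0.353  0.003] hi [ 0.388 -0.309  0.07 ]
wrench 0.87 [380. 333.] med [ 0.526 -0.434  0.005] lo [ 0.435 -0.448 -0.005] hi [ 0.601 -0.413  0.012]
wrench 0.24 [271. 186.] med [0.451 0.238 0.057] lo [0.422 0.214 0.011] hi [0.486 0.271 0.07 ]
cap_top 0.69 [354. 230.] med [ 0.566 -0.163  0.189] lo [ 0.552 -0.181  0.179] hi [ 0.583 -0.145  0.195]
```

View pics/top0.png

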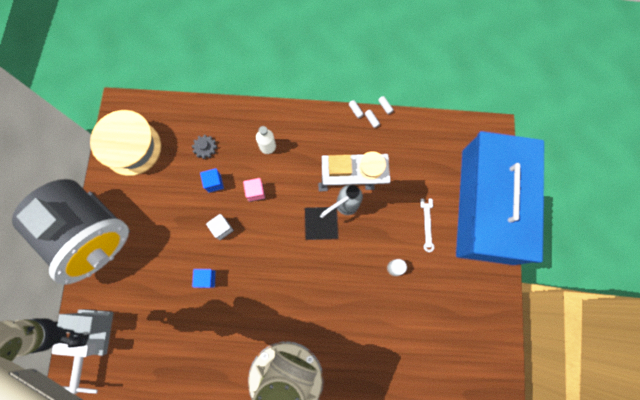

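View pics/side0.png

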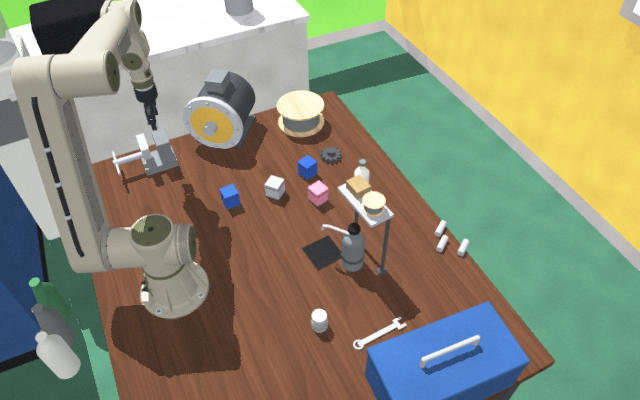

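The top view shows the steel cup at (220,228), tilted in yaw, between blue cubes at (210,180) and (203,278). A pink one is at (254,189). The dispenser has its cap at (353,192), its spout tip near (322,216) and its mat at (321,223). The side view agrees: steel cup at (275,187), spout tip near (325,228).

```bash
cat > b.py <<'E'
from h import *
for n in ["top","side"]:
    z=np.load("/tmp/%s.npz"%n); W=z["W"].reshape(-1,3); im=z["im"].reshape(-1,3).astype(int)
    def box(lo,hi): return np.all((W>lo)&(W<hi),axis=1)
    m=box([.40,.19,.058],[.52,.31,.08]); P=W[m,:2].astype(np.float32)
    r=cv2.minAreaRect(P); print(n,"cup top",r,"z",np.median(W[m,2]))
    m=box([.5,-.3,.27],[.75,.05,.30]); P=W[m]; r=cv2.minAreaRect(P[:,:2].astype(np.float32)); print("ledge",r,P[:,2].mean())
    m=box([.40,-.2,-.02],[.60,.05,.02])&(im.max(1)<45); r=cv2.minAreaRect(W[m,:2].astype(np.float32)); print("mat",r,m.sum())
    m=box([.53,-.22,.18],[.61,-.10,.205]); P=W[m]; print("cap",cv2.minEnclosingCircle(P[:,:2].astype(np.float32)),P.mean(0))
    m=box([.42,-.16,.10],[.57,0,.17]); P=W[m]
    print("spout pts",m.sum()); P=P[np.argsort(P[:,1])]; print(P[::max(1,len(P)//14)].round(3).tolist())
s=env.get_state(); q=s["orientation"]; print(R.from_quat([q[1],q[2],q[3],q[0]]).as_matrix().round(3),s["tcp_pos"],s["clock"],s["finger_gap"])
E
python3 b.py
```

```text
top cup top ((0.45968830585479736, 0.251635879278183), (0.05599689111113548, 0.054287247359752655), 40.715938568115234) z 0.06684443513046501
ledge ((0.6055048108100891, -0.15719716250896454), (0.08142445236444473, 0.18047049641609192), 6.426047325134277) 0.2945309069338734
mat ((0.549638569355011, -0.11772187054157257), (0.0, 0.0), 0.0) 1
cap ((0.5708988904953003, -0.16100050508975983), 0.0201727282255888) [ 0.56982543 -0.16075945  0.19068779]
spout pts 211
[[0.535, -0.16, 0.101], [0.548, -0.155, 0.142], [0.552, -0.152, 0.148], [0.54, -0.148, 0.132], [0.541, -0.145, 0.128], [0.556, -0.142, 0.157], [0.544, -0.139, 0.127], [0.547, -0.134, 0.11], [0.568, -0.13, 0.141], [0.564, -0.125, 0.13], [0.533, -0.116, 0.156], [0.52, -0.105, 0.155], [0.522, -0.096, 0.156], [0.512, -0.084, 0.155], [0.503, -0.073, 0.134]]
side cup top ((0.457554429769516, 0.25010019540786743), (0.06222444772720337, 0.05649327486753464), 44.37214279174805) z 0.06524109295675429
ledge ((0.602947473526001, -0.157941073179245), (0.0825609490275383, 0.1849013715982437), 6.272242069244385) 0.2923467851184329
mat ((0.0, 0.0), (0.0, 0.0), 0.0) 0
cap ((0.5670127868652344, -0.16055957973003387), 0.022721825167536736) [ 0.56765201 -0.16374678  0.18866973]
spout pts 144
[[0.553, -0.16, 0.149], [0.534, -0.157, 0.126], [0.532, -0.153, 0.128], [0.543, -0.152, 0.146], [0.535, -0.147, 0.124], [0.537, -0.143, 0.129], [0.543, -0.14, 0.128], [0.552, -0.135, 0.153], [0.531, -0.128, 0.155], [0.525, -0.117, 0.156], [0.525, -0.11, 0.159], [0.512, -0.101, 0.151], [0.505, -0.094, 0.153], [0.498, -0.085, 0.151], [0.501, -0.08, 0.124]]
[[-0.975  0.221  0.   ]
 [ 0.221  0.975  0.   ]
 [-0.     0.    -1.   ]] [0.12706908 0.56084377 0.25036233] 0.8 0.0854572734459358
```

```bash
cat > plan.py <<'E'
# plan.py x y z az pitch ... : prints calls (travel, rot) from the present pose through the listed poses
import sys; from h import *
def ori(az,p):
    az,p=np.radians([az,p]); f=np.array([np.cos(az),np.sin(az),0]); u=np.array([0,0,1.])
    z=np.sin(p)*f-np.cos(p)*u; y=np.array([-np.sin(az),np.cos(az),0]); return R.from_matrix(np.c_[np.cross(y,z),y,z])
def show(s=None):
    s=s or env.get_state(); q=s["orientation"]; r=R.from_quat([q[1],q[2],q[3],q[0]]); z=r.as_matrix()[:,2]
    return np.array(s["tcp_pos"]),r
if __name__=="__main__":
    s=env.get_state(); p,r=show(s)
    print("at",p.round(4),"z",r.as_matrix()[:,2].round(3),"y",r.as_matrix()[:,1].round(3),"gap",round(s["finger_gap"],4),"t",s["clock"],"j",np.round(s["joint_pos"],2))
    a=np.array(sys.argv[1:],float).reshape(-1,5)
    for t in a:
        P,Q=t[:3],ori(t[3],t[4]); v=(r.inv()*Q).as_rotvec(); d=r.inv().apply(P-p)
        n=int(max(np.ceil(max(abs(d))/.12),np.ceil(max(abs(v))/np.radians(60)),1))
        print("->",t)
        for i in range(n):
            r2=r*R.from_rotvec(v/n); d2=r.inv().apply((P-p)/(n-i))
            rows=max(np.ceil(np.linalg.norm(d2)/.05),np.ceil(np.degrees(np.linalg.norm(v/n))/8.59))
            print("  travel",(d2/.12).round(3).tolist(),"rot",(v/n/np.radians(60)).round(3).tolist(),"rows>=",int(rows))
            p=p+(P-p)/(n-i); r=r2
E
python3 plan.py .505 .293 .155 42 -30  .459 .251 .036 42 -30
```

```text
at [0.1271 0.5608 0.2504] z [ 0.  0. -1.] y [0.221 0.975 0.   ] gap 0.0855 t 0.8 j [1.21 0.31 0.05 1.3  0.   1.43]
-> [  0.505   0.293   0.155  42.    -30.   ]
  travel [-0.891, -0.37, 0.199] rot [0.06, 0.115, -0.223] rows>= 3
  travel [-0.802, -0.559, 0.125] rot [0.06, 0.115, -0.223] rows>= 3
  travel [-0.663, -0.724, 0.076] rot [0.06, 0.115, -0.223] rows>= 3
  travel [-0.486, -0.855, 0.056] rot [0.06, 0.115, -0.223] rows>= 3
-> [ 4.59e-01  2.51e-01  3.60e-02  4.20e+01 -3.00e+01]
  travel [-0.023, -0.002, 0.559] rot [0.0, -0.0, 0.0] rows>= 2
  travel [-0.023, -0.002, 0.559] rot [0.0, -0.0, 0.0] rows>= 2
```

```bash

python3 -m pendant '[{"travel":[-0.89,-0.37,0.2],"rot":[0.06,0.115,-0.223],"fingers":1},{"travel":[-0.89,-0.37,0.2],"rot":[0.06,0.115,-0.223],"fingers":1},{"travel":[-0.89,-0.37,0.2],"rot":[0.06,0.115,-0.223],"fingers":1},{"travel":[-0.89,-0.37,0.2],"rot":[0.06,0.115,-0.223],"fingers":1}]' 40
python3 -m pendant '[{"travel":[-0.8,-0.56,0.12],"rot":[0.06,0.115,-0.223],"fingers":1},{"travel":[-0.8,-0.56,0.12],"rot":[0.06,0.115,-0.223],"fingers":1},{"travel":[-0.8,-0.56,0.12],"rot":[0.06,0.115,-0.223],"fingers":1},{"travel":[-0.8,-0.56,0.12],"rot":[0.06,0.115,-0.223],"fingers":1}]'
python3 -m pendant '[{"travel":[-0.66,-0.72,0.08],"rot":[0.06,0.115,-0.223],"fingers":1},{"travel":[-0.66,-0.72,0.08],"rot":[0.06,0.115,-0.223],"fingers":1},{"travel":[-0.66,-0.72,0.08],"rot":[0.06,0.115,-0.223],"fingers":1},{"travel":[-0.66,-0.72,0.08],"rot":[0.06,0.115,-0.223],"fingers":1}]'
python3 plan.py .505 .293 .155 42 -30
```

```text
clock: 1.2
tcp_pos: [0.224, 0.4922, 0.2251]
orientation: [-0.064, -0.003, 0.998, -0.025]
wrist_force: [-1.7, -0.2, 0.3]
finger_gap: 0.0851
grip_force: 0.0
clock: 1.6
tcp_pos: [0.3177, 0.426, 0.202]
orientation: [-0.126, -0.12, 0.984, -0.049]
wrist_force: [-1.2, 0.5, -0.2]
finger_gap: 0.0855
grip_force: 0.0
clock: 2.0
tcp_pos: [0.4106, 0.3601, 0.178]
orientation: [-0.185, -0.235, 0.952, -0.071]
wrist_force: [-0.4, 0.3, 1.3]
finger_gap: 0.0852
grip_force: 0.0
at [0.4106 0.3601 0.178 ] z [-0.319 -0.223 -0.921] y [-0.473  0.879 -0.049] gap 0.0852 t 2.0 j [ 0.58  0.62  0.27  1.62 -0.01  0.1 ]
-> [  0.505   0.293   0.155  42.    -30.   ]
  travel [-0.485, -0.855, 0.05] rot [0.06, 0.115, -0.226] rows>= 3
```

```bash

python3 -m pendant '[{"travel":[-0.485,-0.855,0.05],"rot":[0.06,0.115,-0.226],"fingers":1},{"travel":[-0.485,-0.855,0.05],"rot":[0.06,0.115,-0.226],"fingers":1},{"travel":[-0.485,-0.855,0.05],"rot":[0.06,0.115,-0.226],"fingers":1},{"travel":[-0.485,-0.855,0.05],"rot":[0.06,0.115,-0.226],"fingers":1},{"travel":[-0.485,-0.855,0.05],"rot":[0.06,0.115,-0.226],"fingers":1}]'
cat > w.py <<'E'
from h import *; import sys
s=env.get_state(); im,d=env.read_camera("wrist"); W=cloud("wrist",d,s); cv2.imwrite(sys.argv[1],im)
lo=np.array(sys.argv[2:5],float); hi=np.array(sys.argv[5:8],float)
m=np.all((W>lo)&(W<hi),-1)&(d>0); P=W[m]; print(len(P),"z",P[:,2].mean().round(4)); print(cv2.minAreaRect(P[:,:2].astype(np.float32)))
E
python3 w.py pics/w1.png .40 .19 .058 .52 .31 .075
python3 plan.py .459 .251 .036 42 -30
```

```text
clock: 2.5
tcp_pos: [0.5033, 0.295, 0.1573]
orientation: [-0.24, -0.348, 0.901, -0.093]
wrist_force: [-0.3, -0.5, 0.7]
finger_gap: 0.0852
grip_force: 0.0
6329 z 0.0661
((0.45824137330055237, 0.24989518523216248), (0.05503229796886444, 0.05413747951388359), 40.676578521728516)
at [0.503  0.2952 0.1577] z [-0.368 -0.335 -0.867] y [-0.673  0.74  -0.   ] gap 0.0856 t 2.55 j [ 0.46  0.81  0.52  1.78 -0.14 -0.24]
-> [ 4.59e-01  2.51e-01  3.60e-02  4.20e+01 -3.00e+01]
  travel [-0.027, -0.013, 0.569] rot [-0.001, 0.001, 0.002] rows>= 2
  travel [-0.028, -0.013, 0.569] rot [-0.001, 0.001, 0.002] rows>= 2
```

View pics/w1.png

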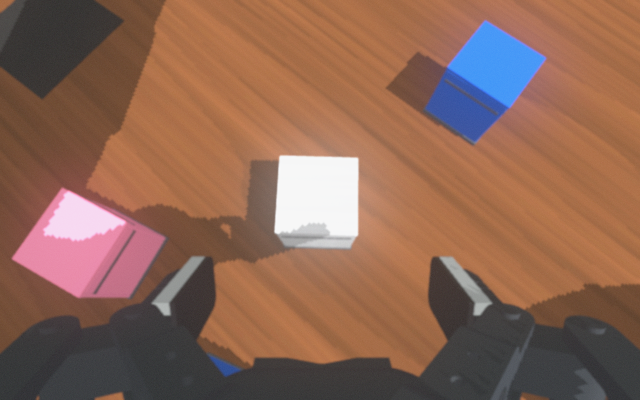

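The steel cup sits centred between the open fingers at (317,200), square to them. The pink one is to the left and blue ones lie beyond. I'll descend, grip and lift.

```bash

python3 -m pendant '[{"travel":[-0.02,-0.015,0.3],"rot":[0,0,0],"fingers":1},{"travel":[-0.03,-0.02,0.57],"rot":[0,0,0],"fingers":1},{"travel":[-0.03,-0.02,0.57],"rot":[0,0,0],"fingers":1}]'
python3 -m pendant '[{"travel":[-0.03,-0.015,0.2],"rot":[0,0,0],"fingers":1},{"travel":[-0.03,-0.015,0.4],"rot":[0,0,0],"fingers":1},{"travel":[-0.03,-0.015,0.56],"rot":[0,0,0],"fingers":1},{"travel":[-0.03,-0.015,0.56],"rot":[0,0,0],"fingers":1}]'
python3 -m pendant '[{"travel":[0,0,0],"rot":[0,0,0],"fingers":-1},{"travel":[0,0,0],"rot":[0,0,0],"fingers":-1},{"travel":[0,0,0],"rot":[0,0,0],"fingers":-1},{"travel":[0,0,0],"rot":[0,0,0],"fingers":-1},{"travel":[0,0,0],"rot":[0,0,0],"fingers":-1},{"travel":[0,0,0],"rot":[0,0,0],"fingers":-1}]' 40
python3 plan.py .459 .251 .12 42 -30 .45 .243 .10 42 15 .445 .24 .08 42 60
```

```text
clock: 2.85
tcp_pos: [0.4783, 0.2705, 0.0937]
orientation: [-0.244, -0.349, 0.9, -0.093]
wrist_force: [-0.5, 0.4, 0.6]
finger_gap: 0.0853
grip_force: 0.0
clock: 3.25
tcp_pos: [0.4604, 0.2498, 0.0358]
orientation: [-0.242, -0.348, 0.901, -0.093]
wrist_force: [-0.3, -0.0, 0.4]
finger_gap: 0.0853
grip_force: 0.0
clock: 3.85
tcp_pos: [0.463, 0.2504, 0.037]
orientation: [-0.239, -0.348, 0.902, -0.093]
wrist_force: [0.5, 2.2, 6.7]
finger_gap: 0.0537
grip_force: 42.1
at [0.463  0.2504 0.037 ] z [-0.367 -0.334 -0.868] y [-0.672  0.74  -0.   ] gap 0.0537 t 3.85 j [ 0.43  0.77  0.14  1.43 -0.15 -0.27]
-> [  0.459   0.251   0.12   42.    -30.   ]
  travel [0.362, 0.026, -0.59] rot [-0.002, 0.004, 0.003] rows>= 2
-> [ 0.45   0.243  0.1   42.    15.   ]
  travel [0.004, 0.001, 0.195] rot [0.0, -0.75, 0.0] rows>= 6
-> [ 0.445  0.24   0.08  42.    60.   ]
  travel [0.089, 0.009, 0.149] rot [-0.0, -0.75, 0.0] rows>= 6
```

```bash

python3 -m pendant '[{"travel":[0.18,0.01,-0.3],"rot":[0,0,0],"fingers":-1},{"travel":[0.36,0.02,-0.59],"rot":[0,0,0],"fingers":-1},{"travel":[0.36,0.02,-0.59],"rot":[0,0,0],"fingers":-1}]'
python3 -m pendant '[{"travel":[0,0,0.2],"rot":[0,-0.125,0],"fingers":-1},{"travel":[0,0,0.2],"rot":[0,-0.25,0],"fingers":-1},{"travel":[0,0,0.2],"rot":[0,-0.375,0],"fingers":-1},{"travel":[0,0,0.2],"rot":[0,-0.5,0],"fingers":-1},{"travel":[0,0,0.2],"rot":[0,-0.625,0],"fingers":-1},{"travel":[0,0,0.2],"rot":[0,-0.75,0],"fingers":-1},{"travel":[0,0,0.2],"rot":[0,-0.75,0],"fingers":-1}]'
python3 -m pendant '[{"travel":[0.09,0,0.15],"rot":[0,-0.125,0],"fingers":-1},{"travel":[0.09,0,0.15],"rot":[0,-0.25,0],"fingers":-1},{"travel":[0.09,0,0.15],"rot":[0,-0.375,0],"fingers":-1},{"travel":[0.09,0,0.15],"rot":[0,-0.5,0],"fingers":-1},{"travel":[0.09,0,0.15],"rot":[0,-0.625,0],"fingers":-1},{"travel":[0.09,0,0.15],"rot":[0,-0.75,0],"fingers":-1},{"travel":[0.09,0,0.15],"rot":[0,-0.75,0],"fingers":-1}]'
python3 plan.py .445 .24 .032 42 60
```

```text
clock: 4.15
tcp_pos: [0.4611, 0.2508, 0.1237]
orientation: [-0.237, -0.348, 0.902, -0.093]
wrist_force: [0.8, 1.2, -0.8]
finger_gap: 0.0536
grip_force: 42.0
clock: 4.85
tcp_pos: [0.4428, 0.2389, 0.0942]
orientation: [0.119, -0.356, 0.926, 0.047]
wrist_force: [-0.8, -0.9, -1.3]
finger_gap: 0.0535
grip_force: 41.9
clock: 5.55
tcp_pos: [0.5443, 0.2316, 0.1341]
orientation: [0.422, -0.332, 0.822, 0.191]
wrist_force: [0.1, -0.0, -1.6]
finger_gap: 0.0533
grip_force: 43.1
at [0.5443 0.2316 0.1341] z [ 0.566  0.595 -0.571] y [-0.707  0.706  0.034] gap 0.0533 t 5.55 j [-0.04  0.13 -1.02 -0.34  0.67 -0.54]
-> [4.45e-01 2.40e-01 3.20e-02 4.20e+01 6.00e+01]
  travel [0.511, 0.303, 0.03] rot [0.03, -0.041, 0.0] rows>= 2
  travel [0.511, 0.303, -0.002] rot [0.03, -0.041, 0.0] rows>= 2
```

```bash
cat > kin.py <<'E'
from h import *; from plan import ori
from scipy.optimize import least_squares
s=env.get_state()
J=np.array([[1.208,.313,.046,1.304,0,1.431],[.46,.81,.52,1.78,-.14,-.24],[.43,.77,.14,1.43,-.15,-.27],[.58,.62,.27,1.62,-.01,.10],s["joint_pos"]])
X=np.array([[.12707,.56084,.25036],[.503,.2952,.1577],[.463,.2504,.037],[.4106,.3601,.178],s["tcp_pos"]])
LIM=np.array([[-2.76,2.76],[-.86,1.69],[-1.03,1.26],[-2.2,2.34],[-1.47,1.5],[-3.14,3.14]])
def fk(k,j):
    h,L1,x2,z2,x4,D=k
    b=j[1]-j[2]; ph=b+j[3]
    Ry=lambda a:np.array([[np.cos(a),0,np.sin(a)],[0,1,0],[-np.sin(a),0,np.cos(a)]])
    Rz=lambda a:np.array([[np.cos(a),-np.sin(a),0],[np.sin(a),np.cos(a),0],[0,0,1]])
    M=Rz(j[0])@Ry(ph)@Rz(j[4])     # x = tool axis
    p=np.array([0,0,h])+Ry(j[1])@[0,0,L1]+Ry(b)@[x2,0,z2]+Ry(ph)@[x4,0,0]
    return Rz(j[0])@p+M@[D,0,0], M   # M col0 tool z
res=least_squares(lambda k:np.r_[np.concatenate([fk(k,j)[0]-x for j,x in zip(J,X)])/.003,(k-[.3,.3,.3,0,.07,.2])/.3],[.3,.3,.3,0,.07,.2])
K=res.x
def toolR(j):
    M=fk(K,j)[1]; a=M[:,0]
    # at j=A: tool x = -cos(j1-j6).. : base axes y'=M1, z'=M2 rotated by j6 about tool z
    c,s_=np.cos(j[5]),np.sin(j[5]); e=-M[:,2]; g=np.cross(a,e)
    # reference x: choose sign so pose A matches
    return a,e,g
if __name__=="__main__":
    print(K.round(3)); 
    for j,x in zip(J,X): print((fk(K,j)[0]-x).round(4))
    q=s["orientation"]; Rt=R.from_quat([q[1],q[2],q[3],q[0]]).as_matrix()
    print("axis check",fk(K,s["joint_pos"])[1][:,0].round(3),Rt[:,2].round(3)); M=fk(K,s["joint_pos"])[1]; print("tool x in M",(M.T@Rt[:,0]).round(3),"j6",s["joint_pos"][5])
E
python3 kin.py
```

```text
[0.234 0.509 0.412 0.064 0.081 0.342]
[ 0.0754 -0.0273 -0.0026]
[ 0.0383 -0.0803  0.0018]
[ 0.0379 -0.0769  0.001 ]
[ 0.0429 -0.0671 -0.0011]
[-0.0022 -0.0425  0.0008]
axis check [ 0.566  0.595 -0.571] [ 0.566  0.595 -0.571]
tool x in M [ 0.    -0.511 -0.86 ] j6 -0.5357841158995632
```

```bash
python3 - <<'E'
t=open("kin.py").read()
t=t.replace("h,L1,x2,z2,x4,D=k","h,L1,x2,z2,x4,D,dy=k").replace("Ry(ph)@[x4,0,0]","Ry(ph)@[x4,dy,0]").replace(".07,.2]",".07,.2,.08]")
a=t.index("def toolR"); b=t.index("if __name__")
t=t[:a]+'''def toolR(j):
    M=fk(K,j)[1]; x=M@[0,np.sin(j[5]),-np.cos(j[5])]; z=M[:,0]; return np.c_[x,np.cross(z,x),z]
def ik(P,az,pit,seed=None):
    Q=ori(az,pit).as_matrix(); best=None
    f=lambda j:np.r_[(fk(K,j)[0]-P)/.01,(R.from_matrix(Q.T@toolR(j)).as_rotvec())/.05]
    rng=np.random.default_rng(0)
    for i in range(6):
        s0=np.clip((np.array(s["joint_pos"]) if seed is None else seed)+(rng.normal(0,.4,6) if i else 0),LIM[:,0]+.02,LIM[:,1]-.02)
        r=least_squares(f,s0,bounds=(LIM[:,0],LIM[:,1]))
        if best is None or r.cost<best.cost: best=r
        if best.cost<1e-3: break
    return best.cost,best.x
'''+t[b:]
open("kin.py","w").write(t)
open("k2.py","w").write('''
from kin import *
for az in (-100,-80,-60,-40,-20,0):
  for pit in (50,60,-30,-40):
    c,j=ik(np.array([.5,-.077,.035]),az,pit); print("tip",az,pit,round(c,3),j.round(2))
for az in (42,0,-40,-48,-70):
  for pit in (60,-30):
    for P in ([.44,.16,.035],[.5,.04,.035],[.45,.05,.035]):
      c,j=ik(np.array(P),az,pit); print(P,az,pit,round(c,3),j.round(2))
''')
E
python3 kin.py; python3 k2.py
```

```text
[0.238 0.518 0.411 0.053 0.142 0.283 0.079]
[ 0.0011 -0.     -0.0014]
[ 0.001  -0.0012  0.0004]
[-0.0005  0.0023  0.0016]
[-0.0006 -0.0002 -0.0007]
[-0.      0.0002  0.0001]
axis check [ 0.566  0.595 -0.571] [ 0.566  0.595 -0.571]
tool x in M [ 0.    -0.511 -0.86 ] j6 -0.5357841158995632
tip -100 50 0.0 [ 0.11  0.64 -0.3   0.94 -0.83  1.99]
tip -100 60 0.0 [ 0.15  0.76 -0.22  1.1  -0.96  2.17]
tip -100 -30 0.0 [-0.58  0.48 -0.38  0.93  0.48  1.11]
tip -100 -40 0.0 [-0.65  0.57 -0.32  1.04  0.61  0.98]
tip -80 50 0.0 [ 0.12  0.47 -0.63  0.41 -0.87  1.49]
tip -80 60 0.0 [ 0.18  0.56 -0.62  0.41 -1.05  1.58]
tip -80 -30 0.0 [-0.53  0.59 -0.21  1.13  0.39  0.79]
tip -80 -40 0.0 [-0.58  0.7  -0.11  1.29  0.49  0.68]
tip -60 50 0.0 [ 0.08  0.35 -0.96 -0.21 -0.76  0.93]
tip -60 60 0.0 [ 0.14  0.46 -1.03 -0.49 -0.94  0.9 ]
tip -60 -30 0.0 [-0.47  0.67 -0.07  1.28  0.28  0.52]
tip -60 -40 0.0 [-0.5   0.8   0.07  1.47  0.34  0.43]
tip -40 50 4.581 [-0.01  0.26 -1.03 -0.32 -0.55  0.57]
tip -40 60 12.297 [ 0.1   0.37 -1.03 -0.44 -0.76  0.65]
tip -40 -30 0.0 [-0.4   0.73  0.04  1.38  0.15  0.26]

[... 1862 characters left out ...]
0.94]
[0.45, 0.05, 0.035] -48 60 0.095 [ 0.47  0.42 -1.03 -0.27 -1.    1.11]
[0.44, 0.16, 0.035] -48 -30 0.0 [-0.05  0.55 -0.29  1.12  0.36  0.72]
[0.5, 0.04, 0.035] -48 -30 0.0 [-0.24  0.66 -0.09  1.27  0.28  0.53]
[0.45, 0.05, 0.035] -48 -30 0.0 [-0.25  0.58 -0.24  1.2   0.28  0.53]
[0.44, 0.16, 0.035] -70 60 0.0 [ 0.68  0.72 -0.33  1.04 -0.96  2.17]
[0.5, 0.04, 0.035] -70 60 0.0 [ 0.42  0.59 -0.55  0.54 -1.04  1.7 ]
[0.45, 0.05, 0.035] -70 60 0.0 [ 0.48  0.57 -0.61  0.62 -1.03  1.83]
[0.44, 0.16, 0.035] -70 -30 0.0 [-0.11  0.44 -0.46  0.92  0.47  1.06]
[0.5, 0.04, 0.035] -70 -30 0.0 [-0.31  0.56 -0.25  1.1   0.41  0.84]
[0.45, 0.05, 0.035] -70 -30 0.0 [-0.32  0.49 -0.39  1.04  0.4   0.83]
```

```bash
python3 - <<'E'
t=open("plan.py").read()
t=t.replace('print("->",t)','c,jj=kin.ik(P,t[3],t[4],jj); print("->",t,"ik",round(c,3),jj.round(2))').replace("a=np.array(sys.argv","import kin; jj=np.array(s['joint_pos']); a=np.array(sys.argv")
open("plan.py","w").write(t)
k=open("kin.py").read()
k=k.replace("s=env.get_state()","s=dict(joint_pos=[-.04,.13,-1.02,-.34,.67,-.54],tcp_pos=[.5443,.2316,.1341])",1)
open("kin.py","w").write(k)
E
python3 plan.py .48 .2 .16 42 10  .44 .13 .16 -20 10 .43 .11 .16 -80 10 .43 .11 .12 -80 60 .43 .11 .032 -80 60 .43 .11 .032 -80 -30
```

```text
at [0.5443 0.2316 0.1341] z [ 0.566  0.595 -0.571] y [-0.707  0.706  0.034] gap 0.0533 t 5.55 j [-0.04  0.13 -1.02 -0.34  0.67 -0.54]
-> [ 0.48  0.2   0.16 42.   10.  ] ik 0.0 [ 0.19  0.13 -0.42  0.86  0.09 -0.53]
  travel [0.151, 0.2, -0.583] rot [0.056, 0.752, 0.026] rows>= 6
-> [  0.44   0.13   0.16 -20.    10.  ] ik 0.0 [ 0.17  0.03 -0.54  0.85 -0.09  0.51]
  travel [0.314, -0.105, -0.055] rot [0.09, -0.0, 0.509] rows>= 4
  travel [0.216, -0.255, -0.038] rot [0.09, -0.0, 0.509] rows>= 4
-> [  0.43   0.11   0.16 -80.    10.  ] ik 0.0 [ 0.18  0.13 -0.43  1.02 -0.17  1.58]
  travel [0.021, -0.185, -0.004] rot [0.174, 0.0, 0.985] rows>= 7
-> [  0.43   0.11   0.12 -80.    60.  ] ik 0.0 [ 0.58  0.61 -0.28  1.29 -0.92  2.28]
  travel [0.058, -0.0, 0.328] rot [-0.0, -0.833, -0.0] rows>= 6
-> [ 4.3e-01  1.1e-01  3.2e-02 -8.0e+01  6.0e+01] ik 0.0 [ 0.58  0.74 -0.32  1.12 -0.92  2.28]
  travel [0.635, 0.0, 0.367] rot [0.0, 0.0, 0.0] rows>= 2
-> [ 4.3e-01  1.1e-01  3.2e-02 -8.0e+01 -3.0e+01] ik 0.0 [-0.24  0.39 -0.55  0.85  0.48  1.1 ]
  travel [0.0, 0.0, 0.0] rot [-0.0, 0.75, 0.0] rows>= 6
  travel [0.0, 0.0, 0.0] rot [-0.0, 0.75, 0.0] rows>= 6
```

```bash

python3 -m pendant '[{"travel":[0.15,0.2,-0.58],"rot":[0.056,0.75,0.026],"fingers":-1},{"travel":[0.15,0.2,-0.58],"rot":[0.056,0.75,0.026],"fingers":-1},{"travel":[0.15,0.2,-0.58],"rot":[0.056,0.75,0.026],"fingers":-1},{"travel":[0.15,0.2,-0.58],"rot":[0.056,0.75,0.026],"fingers":-1},{"travel":[0.15,0.2,-0.58],"rot":[0.056,0.75,0.026],"fingers":-1},{"travel":[0.15,0.2,-0.58],"rot":[0.056,0.75,0.026],"fingers":-1},{"travel":[0.15,0.2,-0.58],"rot":[0.056,0.75,0.026],"fingers":-1}]'
python3 plan.py .44 .13 .16 -20 10 .43 .11 .16 -80 10
```

```text
clock: 6.25
tcp_pos: [0.481, 0.2032, 0.1617]
orientation: [0.082, -0.359, 0.929, 0.03]
wrist_force: [0.7, -0.3, -0.4]
finger_gap: 0.0535
grip_force: 43.0
at [0.481  0.2032 0.1617] z [ 0.13   0.114 -0.985] y [-0.672  0.74  -0.003] gap 0.0535 t 6.25 j [ 0.2   0.14 -0.42  0.86  0.09 -0.53]
-> [  0.44   0.13   0.16 -20.    10.  ] ik 0.0 [ 0.17  0.03 -0.54  0.85 -0.09  0.51]
  travel [0.328, -0.111, -0.05] rot [0.089, 0.0, 0.511] rows>= 4
  travel [0.224, -0.266, -0.032] rot [0.089, 0.0, 0.511] rows>= 4
-> [  0.43   0.11   0.16 -80.    10.  ] ik 0.0 [ 0.18  0.13 -0.43  1.02 -0.17  1.58]
  travel [0.021, -0.185, -0.004] rot [0.174, 0.0, 0.985] rows>= 7
```

Good: the commanded pose follows the reached pose. Continuing.

```bash

python3 -m pendant '[{"travel":[0.33,-0.11,-0.05],"rot":[0.09,0,0.51],"fingers":-1},{"travel":[0.33,-0.11,-0.05],"rot":[0.09,0,0.51],"fingers":-1},{"travel":[0.33,-0.11,-0.05],"rot":[0.09,0,0.51],"fingers":-1},{"travel":[0.33,-0.11,-0.05],"rot":[0.09,0,0.51],"fingers":-1}]'
python3 -m pendant '[{"travel":[0.22,-0.27,-0.03],"rot":[0.09,0,0.51],"fingers":-1},{"travel":[0.22,-0.27,-0.03],"rot":[0.09,0,0.51],"fingers":-1},{"travel":[0.22,-0.27,-0.03],"rot":[0.09,0,0.51],"fingers":-1},{"travel":[0.22,-0.27,-0.03],"rot":[0.09,0,0.51],"fingers":-1}]'
python3 -m pendant '[{"travel":[0.02,-0.18,0],"rot":[0.174,0,0.985],"fingers":-1},{"travel":[0.02,-0.18,0],"rot":[0.174,0,0.985],"fingers":-1},{"travel":[0.02,-0.18,0],"rot":[0.174,0,0.985],"fingers":-1},{"travel":[0.02,-0.18,0],"rot":[0.174,0,0.985],"fingers":-1},{"travel":[0.02,-0.18,0],"rot":[0.174,0,0.985],"fingers":-1},{"travel":[0.02,-0.18,0],"rot":[0.174,0,0.985],"fingers":-1},{"travel":[0.02,-0.18,0],"rot":[0.174,0,0.985],"fingers":-1},{"travel":[0.02,-0.18,0],"rot":[0.174,0,0.985],"fingers":-1}]'
python3 plan.py .43 .11 .10 -80 60
```

```text
clock: 6.65
tcp_pos: [0.4558, 0.1642, 0.1583]
orientation: [0.087, -0.093, 0.992, 0.008]
wrist_force: [-0.5, 0.0, -0.9]
finger_gap: 0.0535
grip_force: 43.0
clock: 7.05
tcp_pos: [0.436, 0.1273, 0.1575]
orientation: [0.086, 0.176, 0.98, -0.015]
wrist_force: [-0.1, 0.2, -1.0]
finger_gap: 0.0534
grip_force: 43.0
clock: 7.85
tcp_pos: [0.4271, 0.1081, 0.1568]
orientation: [0.067, 0.641, 0.763, -0.056]
wrist_force: [0.3, 0.4, -1.0]
finger_gap: 0.0538
grip_force: 43.0
at [0.4271 0.1081 0.1568] z [ 0.031 -0.171 -0.985] y [0.985 0.172 0.001] gap 0.0538 t 7.85 j [ 0.18  0.12 -0.44  1.   -0.17  1.58]
-> [  0.43   0.11   0.1  -80.    60.  ] ik 0.0 [ 0.58  0.63 -0.29  1.25 -0.92  2.28]
  travel [0.093, 0.026, 0.464] rot [-0.0, -0.833, -0.002] rows>= 6
```

```bash

python3 -m pendant '[{"travel":[0.09,0.03,0.46],"rot":[0,-0.14,0],"fingers":-1},{"travel":[0.09,0.03,0.46],"rot":[0,-0.28,0],"fingers":-1},{"travel":[0.09,0.03,0.46],"rot":[0,-0.42,0],"fingers":-1},{"travel":[0.09,0.03,0.46],"rot":[0,-0.56,0],"fingers":-1},{"travel":[0.09,0.03,0.46],"rot":[0,-0.7,0],"fingers":-1},{"travel":[0.09,0.03,0.46],"rot":[0,-0.833,0],"fingers":-1},{"travel":[0.09,0.03,0.46],"rot":[0,-0.833,0],"fingers":-1}]'
python3 plan.py .43 .11 .04 -80 60 .43 .11 .032 -80 60
python3 - <<'E'
from h import *
im,d=env.read_camera("side"); cv2.imwrite("pics/s1.png",cv2.resize(im[100:260,200:440],None,fx=3,fy=3))
E
```

```text
clock: 8.55
tcp_pos: [0.4277, 0.1101, 0.0949]
orientation: [0.381, 0.552, 0.665, -0.327]
wrist_force: [-1.1, -0.6, -1.2]
finger_gap: 0.0535
grip_force: 43.1
at [0.4277 0.1101 0.0949] z [ 0.146 -0.856 -0.496] y [ 0.984  0.176 -0.014] gap 0.0535 t 8.55 j [ 0.58  0.64 -0.3   1.24 -0.92  2.28]
-> [ 4.3e-01  1.1e-01  4.0e-02 -8.0e+01  6.0e+01] ik 0.0 [ 0.58  0.72 -0.31  1.13 -0.92  2.28]
  travel [0.395, 0.025, 0.23] rot [-0.004, 0.005, 0.013] rows>= 2
-> [ 4.3e-01  1.1e-01  3.2e-02 -8.0e+01  6.0e+01] ik 0.0 [ 0.58  0.74 -0.32  1.12 -0.92  2.28]
  travel [0.058, 0.0, 0.033] rot [0.0, 0.0, 0.0] rows>= 1
```

View pics/s1.png

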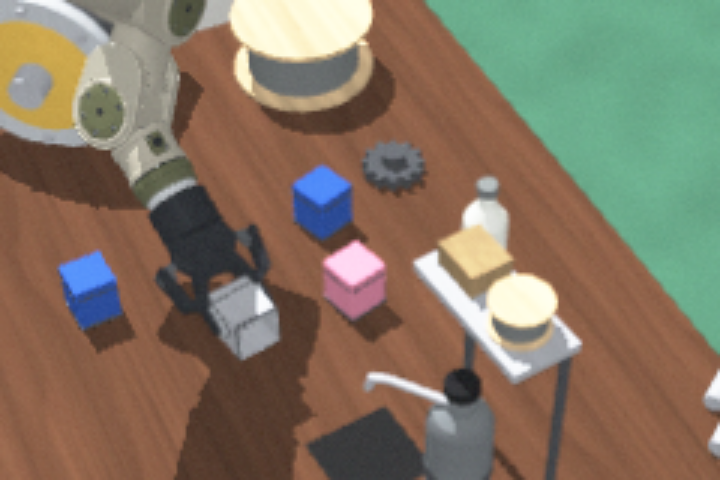

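The crop shows the cup held at about (243,315), on its side with its mouth facing the dispenser as planned. I'll lower it, release and back off.

```bash

python3 -m pendant '[{"travel":[0.2,0.02,0.12],"rot":[0,0,0.013],"fingers":-1},{"travel":[0.35,0.02,0.2],"rot":[0,0,0.013],"fingers":-1},{"travel":[0.4,0.02,0.23],"rot":[0,0,0.013],"fingers":-1},{"travel":[0.43,0.02,0.25],"rot":[0,0,0.013],"fingers":-1},{"travel":[0.45,0.02,0.26],"rot":[0,0,0.013],"fingers":-1},{"travel":[0.46,0.02,0.265],"rot":[0,0,0.013],"fingers":-1},{"travel":[0.46,0.02,0.265],"rot":[0,0,0.013],"fingers":-1}]'

```

```text
clock: 9.3
tcp_pos: [0.4324, 0.1102, 0.0376]
orientation: [0.385, 0.562, 0.659, -0.318]
wrist_force: [1.3, -0.0, -0.5]
finger_gap: 0.0534
grip_force: 43.0
```

```bash

python3 -m pendant '[{"travel":[0.015,0,0.01],"rot":[0,0,0],"fingers":-1},{"travel":[0.03,0,0.015],"rot":[0,0,0],"fingers":-1},{"travel":[0.03,0,0.015],"rot":[0,0,0],"fingers":-1}]'
python3 -m pendant '[{"travel":[0.015,0,0.01],"rot":[0,0,0],"fingers":-1},{"travel":[0.03,0,0.015],"rot":[0,0,0],"fingers":-1},{"travel":[0.03,0,0.015],"rot":[0,0,0],"fingers":-1}]'

```

```text
clock: 9.6
tcp_pos: [0.432, 0.1104, 0.0327]
orientation: [0.385, 0.562, 0.659, -0.319]
wrist_force: [0.3, -0.5, -1.2]
finger_gap: 0.0535
grip_force: 43.0
clock: 9.9
tcp_pos: [0.4322, 0.1105, 0.031]
orientation: [0.387, 0.56, 0.66, -0.319]
wrist_force: [-2.6, 3.5, 13.9]
finger_gap: 0.054
grip_force: 43.3
```

```bash

python3 -m pendant '[{"travel":[-0.01,0,0],"rot":[0,0,0],"fingers":0.6},{"travel":[-0.01,0,0],"rot":[0,0,0],"fingers":1},{"travel":[-0.01,0,0],"rot":[0,0,0],"fingers":1},{"travel":[-0.01,0,0],"rot":[0,0,0],"fingers":1},{"travel":[-0.01,0,-0.2],"rot":[0,0,0],"fingers":1},{"travel":[-0.01,0,-0.5],"rot":[0,0,0],"fingers":1},{"travel":[-0.01,0,-0.9],"rot":[0,0,0],"fingers":1},{"travel":[-0.01,0,-0.9],"rot":[0,0,0],"fingers":1}]'
cat > m.py <<'E'
from h import *
im,d=env.read_camera("top"); W=cloud("top",d); cv2.imwrite("pics/t2.png",im)
for zz in ((.045,.075),(.058,.075)):
    m=np.all((W>[.36,.02,zz[0]])&(W<[.5,.19,zz[1]]),-1); P=W[m]; print(len(P),np.median(P[:,2]).round(4),cv2.minAreaRect(P[:,:2].astype(np.float32)))
E
python3 m.py
python3 plan.py .43 .04 .17 -80 -30 .43 .11 .032 -80 -30 
```

```text
clock: 10.7
tcp_pos: [0.417, 0.2066, 0.0859]
orientation: [0.386, 0.561, 0.66, -0.316]
wrist_force: [0.0, 0.8, -0.9]
finger_gap: 0.0855
grip_force: 0.0
358 0.0549 ((0.43389251828193665, 0.10731731355190277), (0.054233089089393616, 0.06617975234985352), 10.253746032714844)
39 0.0591 ((0.43227946758270264, 0.10574507713317871), (0.047633297741413116, 0.06031794100999832), 3.2605087757110596)
at [0.4167 0.2047 0.0845] z [ 0.154 -0.851 -0.501] y [0.985 0.169 0.016] gap 0.0856 t 10.75 j [ 0.73  0.77 -0.09  1.44 -0.83  2.48]
-> [ 4.3e-01  4.0e-02  1.7e-01 -8.0e+01 -3.0e+01] ik 0.0 [-0.38  0.26 -0.34  1.27  0.44  0.95]
  travel [-0.653, -0.056, 0.414] rot [0.007, 0.749, -0.004] rows>= 6
  travel [-0.755, -0.058, -0.168] rot [0.007, 0.749, -0.004] rows>= 6
-> [ 4.3e-01  1.1e-01  3.2e-02 -8.0e+01 -3.0e+01] ik 0.0 [-0.24  0.39 -0.55  0.85  0.48  1.1 ]
  travel [-0.039, 0.051, 0.642] rot [-0.0, 0.0, -0.0] rows>= 2
  travel [-0.039, 0.051, 0.642] rot [-0.0, 0.0, -0.0] rows>= 2
```

```bash

python3 -m pendant '[{"travel":[-0.65,-0.06,-0.2],"rot":[0,0.15,0],"fingers":1},{"travel":[-0.65,-0.06,0.1],"rot":[0,0.3,0],"fingers":1},{"travel":[-0.65,-0.06,0.2],"rot":[0,0.45,0],"fingers":1},{"travel":[-0.65,-0.06,0.41],"rot":[0,0.6,0],"fingers":1},{"travel":[-0.65,-0.06,0.41],"rot":[0,0.75,0],"fingers":1},{"travel":[-0.65,-0.06,0.41],"rot":[0,0.75,0],"fingers":1}]'
python3 plan.py .435 .04 .17 -80 -30
```

```text
clock: 11.35
tcp_pos: [0.4216, 0.1176, 0.127]
orientation: [0.103, 0.643, 0.755, -0.078]
wrist_force: [-0.3, -0.1, -0.3]
finger_gap: 0.0855
grip_force: 0.0
at [0.4216 0.1176 0.127 ] z [ 0.056 -0.25  -0.967] y [0.987 0.161 0.015] gap 0.0855 t 11.35 j [ 0.25  0.16 -0.5   0.92 -0.26  1.67]
-> [ 4.35e-01  4.00e-02  1.70e-01 -8.00e+01 -3.00e+01] ik 0.0 [-0.38  0.26 -0.33  1.27  0.44  0.95]
  travel [-0.726, 0.012, -0.179] rot [0.017, 0.747, -0.01] rows>= 6
```

```bash

python3 -m pendant '[{"travel":[-0.73,0.01,-0.18],"rot":[0.017,0.15,-0.01],"fingers":1},{"travel":[-0.73,0.01,-0.18],"rot":[0.017,0.3,-0.01],"fingers":1},{"travel":[-0.73,0.01,-0.18],"rot":[0.017,0.45,-0.01],"fingers":1},{"travel":[-0.73,0.01,-0.18],"rot":[0.017,0.6,-0.01],"fingers":1},{"travel":[-0.73,0.01,-0.18],"rot":[0.017,0.75,-0.01],"fingers":1},{"travel":[-0.73,0.01,-0.18],"rot":[0.017,0.75,-0.01],"fingers":1},{"travel":[-0.73,0.01,-0.18],"rot":[0.017,0.75,-0.01],"fingers":1}]'
python3 plan.py .434 .104 .030 -80 -30
```

```text
clock: 12.05
tcp_pos: [0.4348, 0.0404, 0.1683]
orientation: [-0.201, 0.621, 0.739, 0.164]
wrist_force: [-0.1, 0.8, -0.7]
finger_gap: 0.0854
grip_force: 0.0
at [0.4348 0.0404 0.1683] z [-0.093  0.493 -0.865] y [ 0.985  0.174 -0.006] gap 0.0854 t 12.05 j [-0.38  0.27 -0.34  1.27  0.44  0.95]
-> [ 4.34e-01  1.04e-01  3.00e-02 -8.00e+01 -3.00e+01] ik 0.0 [-0.25  0.4  -0.54  0.86  0.47  1.09]
  travel [-0.063, 0.046, 0.629] rot [-0.003, -0.001, -0.002] rows>= 2
  travel [-0.062, 0.044, 0.63] rot [-0.003, -0.001, -0.002] rows>= 2
```

```bash

python3 -m pendant '[{"travel":[-0.06,0.04,0.3],"rot":[0,0,0],"fingers":1},{"travel":[-0.06,0.04,0.6],"rot":[0,0,0],"fingers":1},{"travel":[-0.06,0.04,0.63],"rot":[0,0,0],"fingers":1}]'
python3 -m pendant '[{"travel":[-0.06,0.04,0.2],"rot":[0,0,0],"fingers":1},{"travel":[-0.06,0.04,0.4],"rot":[0,0,0],"fingers":1},{"travel":[-0.06,0.04,0.55],"rot":[0,0,0],"fingers":1},{"travel":[-0.06,0.04,0.61],"rot":[0,0,0],"fingers":1},{"travel":[-0.06,0.04,0.61],"rot":[0,0,0],"fingers":1}]'
python3 -m pendant '[{"travel":[0,0,0],"rot":[0,0,0],"fingers":-1},{"travel":[0,0,0],"rot":[0,0,0],"fingers":-1},{"travel":[0,0,0],"rot":[0,0,0],"fingers":-1},{"travel":[0,0,0],"rot":[0,0,0],"fingers":-1},{"travel":[0,0,0],"rot":[0,0,0],"fingers":-1},{"travel":[0,0,0],"rot":[0,0,0],"fingers":-1}]' 40
python3 plan.py .44 .12 .14 -80 -30  .46 .12 .13 -80 15  .48 .11 .10 -80 60 .4995 .03 .055 -80 60 .4995 -.074 .055 -80 60
```

```text
clock: 12.35
tcp_pos: [0.4308, 0.0763, 0.0985]
orientation: [-0.202, 0.619, 0.741, 0.163]
wrist_force: [-0.9, -0.4, -0.3]
finger_gap: 0.0854
grip_force: 0.0
clock: 12.85
tcp_pos: [0.4331, 0.1054, 0.0345]
orientation: [-0.2, 0.619, 0.742, 0.164]
wrist_force: [-0.4, -0.2, 0.6]
finger_gap: 0.0853
grip_force: 0.0
clock: 13.45
tcp_pos: [0.4347, 0.1045, 0.0352]
orientation: [-0.198, 0.62, 0.741, 0.165]
wrist_force: [0.1, -1.8, 6.7]
finger_gap: 0.0535
grip_force: 42.8
at [0.4347 0.1045 0.0352] z [-0.089  0.491 -0.866] y [ 0.984  0.177 -0.001] gap 0.0535 t 13.45 j [-0.25  0.39 -0.54  0.87  0.47  1.09]
-> [  0.44   0.12   0.14 -80.   -30.  ] ik 0.0 [-0.21  0.26 -0.41  1.11  0.48  1.13]
  travel [0.539, 0.066, -0.697] rot [-0.002, 0.001, 0.003] rows>= 3
-> [  0.46   0.12   0.13 -80.    15.  ] ik 0.0 [ 0.24  0.23 -0.39  0.96 -0.26  1.64]
  travel [-0.067, 0.164, 0.058] rot [0.0, -0.75, -0.0] rows>= 6
-> [  0.48   0.11   0.1  -80.    60.  ] ik 0.0 [ 0.53  0.67 -0.19  1.25 -0.95  2.21]
  travel [-0.043, 0.15, 0.27] rot [0.0, -0.75, -0.0] rows>= 6
-> [ 4.995e-01  3.000e-02  5.500e-02 -8.000e+01  6.000e+01] ik 0.0 [ 0.38  0.64 -0.37  0.9  -1.01  1.97]
  travel [-0.018, 0.044, 0.781] rot [0.0, -0.0, 0.0] rows>= 2
-> [ 4.995e-01 -7.400e-02  5.500e-02 -8.000e+01  6.000e+01] ik 0.0 [ 0.18  0.52 -0.61  0.46 -1.05  1.59]
  travel [-0.427, -0.15, 0.739] rot [-0.0, -0.0, 0.0] rows>= 3
```

```bash

python3 -m pendant '[{"travel":[0.2,0.02,-0.3],"rot":[0,0,0],"fingers":-1},{"travel":[0.4,0.05,-0.5],"rot":[0,0,0],"fingers":-1},{"travel":[0.54,0.07,-0.7],"rot":[0,0,0],"fingers":-1},{"travel":[0.54,0.07,-0.7],"rot":[0,0,0],"fingers":-1}]'
python3 -m pendant '[{"travel":[-0.07,0.16,0.06],"rot":[0,-0.14,0],"fingers":-1},{"travel":[-0.07,0.16,0.06],"rot":[0,-0.28,0],"fingers":-1},{"travel":[-0.07,0.16,0.06],"rot":[0,-0.42,0],"fingers":-1},{"travel":[-0.07,0.16,0.06],"rot":[0,-0.56,0],"fingers":-1},{"travel":[-0.07,0.16,0.06],"rot":[0,-0.7,0],"fingers":-1},{"travel":[-0.07,0.16,0.06],"rot":[0,-0.75,0],"fingers":-1},{"travel":[-0.07,0.16,0.06],"rot":[0,-0.75,0],"fingers":-1}]'
python3 -m pendant '[{"travel":[-0.04,0.15,0.27],"rot":[0,-0.14,0],"fingers":-1},{"travel":[-0.04,0.15,0.27],"rot":[0,-0.28,0],"fingers":-1},{"travel":[-0.04,0.15,0.27],"rot":[0,-0.42,0],"fingers":-1},{"travel":[-0.04,0.15,0.27],"rot":[0,-0.56,0],"fingers":-1},{"travel":[-0.04,0.15,0.27],"rot":[0,-0.7,0],"fingers":-1},{"travel":[-0.04,0.15,0.27],"rot":[0,-0.75,0],"fingers":-1},{"travel":[-0.04,0.15,0.27],"rot":[0,-0.75,0],"fingers":-1},{"travel":[-0.04,0.15,0.27],"rot":[0,-0.75,0],"fingers":-1}]'
python3 plan.py .498 .03 .048 -80 60 .498 -.069 .048 -80 60
```

```text
clock: 13.85
tcp_pos: [0.4421, 0.1203, 0.1429]
orientation: [-0.197, 0.619, 0.742, 0.167]
wrist_force: [0.8, 0.0, -2.0]
finger_gap: 0.0535
grip_force: 42.9
clock: 14.55
tcp_pos: [0.4579, 0.1216, 0.1276]
orientation: [0.099, 0.634, 0.762, -0.086]
wrist_force: [-0.6, -0.5, -1.6]
finger_gap: 0.0538
grip_force: 42.9
clock: 15.35
tcp_pos: [0.4791, 0.11, 0.0979]
orientation: [0.382, 0.555, 0.665, -0.322]
wrist_force: [0.7, 0.2, -0.7]
finger_gap: 0.0536
grip_force: 43.0
at [0.4791 0.11   0.0979] z [ 0.151 -0.852 -0.501] y [ 0.984  0.176 -0.004] gap 0.0536 t 15.35 j [ 0.53  0.67 -0.21  1.23 -0.95  2.2 ]
-> [ 4.98e-01  3.00e-02  4.80e-02 -8.00e+01  6.00e+01] ik 0.0 [ 0.38  0.65 -0.38  0.89 -1.01  1.97]
  travel [0.016, 0.039, 0.8] rot [0.0, -0.002, 0.005] rows>= 2
-> [ 4.98e-01 -6.90e-02  4.80e-02 -8.00e+01  6.00e+01] ik 0.0 [ 0.19  0.54 -0.6   0.47 -1.05  1.61]
  travel [-0.406, -0.143, 0.704] rot [-0.0, 0.0, 0.0] rows>= 2
```

```bash

python3 -m pendant '[{"travel":[0.01,0.02,0.4],"rot":[0,0,0],"fingers":-1},{"travel":[0.016,0.04,0.7],"rot":[0,0,0.005],"fingers":-1},{"travel":[0.016,0.04,0.8],"rot":[0,0,0.005],"fingers":-1},{"travel":[0.016,0.04,0.8],"rot":[0,0,0.005],"fingers":-1},{"travel":[0.016,0.04,0.8],"rot":[0,0,0.005],"fingers":-1}]'
python3 plan.py .498 -.069 .048 -80 60
python3 - <<'E'
from h import *
im,d=env.read_camera("side"); cv2.imwrite("pics/s2.png",cv2.resize(im[130:290,230:430],None,fx=3.5,fy=3.5))
E
```

```text
clock: 15.85
tcp_pos: [0.4987, 0.0301, 0.0504]
orientation: [0.384, 0.558, 0.663, -0.32]
wrist_force: [0.8, 0.6, -0.8]
finger_gap: 0.0533
grip_force: 43.0
at [0.4987 0.0301 0.0504] z [ 0.152 -0.852 -0.501] y [0.985 0.174 0.004] gap 0.0533 t 15.85 j [ 0.38  0.65 -0.39  0.88 -1.01  1.97]
-> [ 4.98e-01 -6.90e-02  4.80e-02 -8.00e+01  6.00e+01] ik 0.0 [ 0.19  0.54 -0.6   0.47 -1.05  1.61]
  travel [-0.39, -0.149, 0.712] rot [0.002, -0.001, -0.003] rows>= 2
```

View pics/s2.png

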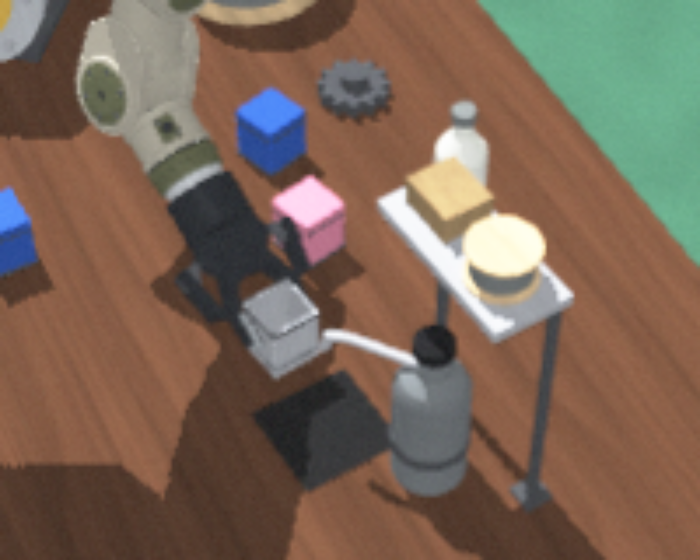

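The cup is mouth-up at about (283,325) in the crop, next to the spout tip (328,337) and the mat. I'll advance level and then check the position.

```bash

python3 -m pendant '[{"travel":[-0.1,-0.04,0.18],"rot":[0,0,0],"fingers":-1},{"travel":[-0.2,-0.075,0.36],"rot":[0,0,0],"fingers":-1},{"travel":[-0.3,-0.11,0.54],"rot":[0,0,0],"fingers":-1},{"travel":[-0.39,-0.15,0.71],"rot":[0,0,0],"fingers":-1},{"travel":[-0.39,-0.15,0.71],"rot":[0,0,0],"fingers":-1},{"travel":[-0.39,-0.15,0.71],"rot":[0,0,0],"fingers":-1}]'
cat > c.py <<'E'
from h import *
for n in ("top","side"):
    im,d=env.read_camera(n); W=cloud(n,d)
    m=np.all((W>[.455,-.125,.055])&(W<[.545,-.03,.09]),-1); P=W[m]; print(n,len(P),cv2.minAreaRect(P[:,:2].astype(np.float32)),P[:,2].max().round(4))
    m=np.all((W>[.47,-.11,.112])&(W<[.52,-.06,.142]),-1); P=W[m]; print("spout end",P.round(3).tolist()[:6])
    cv2.imwrite("pics/c_%s.png"%n,cv2.resize(im[160:270,270:400],None,fx=5,fy=5))
E
python3 c.py; python3 plan.py .498 -.069 .038 -80 60
```

```text
clock: 16.5
tcp_pos: [0.498, -0.0677, 0.0477]
orientation: [0.384, 0.557, 0.664, -0.32]
wrist_force: [-0.8, -0.6, -0.4]
finger_gap: 0.0535
grip_force: 43.0
top 227 ((0.49966588616371155, -0.06780175864696503), (0.0744703859090805, 0.08928477019071579), 89.81733703613281) 0.0895
spout end [[0.503, -0.073, 0.136], [0.5, -0.074, 0.137], [0.5, -0.077, 0.136], [0.501, -0.083, 0.134], [0.498, -0.077, 0.13], [0.499, -0.08, 0.127]]
side 298 ((0.49736735224723816, -0.0696830302476883), (0.07861029356718063, 0.08445025235414505), 89.96285247802734) 0.0895
spout end [[0.5, -0.081, 0.141], [0.498, -0.077, 0.133], [0.499, -0.083, 0.138], [0.502, -0.084, 0.138], [0.498, -0.078, 0.128], [0.499, -0.084, 0.135]]
at [ 0.4985 -0.0671  0.0474] z [ 0.154 -0.852 -0.5  ] y [0.984 0.177 0.003] gap 0.0538 t 16.6 j [ 0.2   0.54 -0.61  0.46 -1.05  1.61]
-> [ 4.98e-01 -6.90e-02  3.80e-02 -8.00e+01  6.00e+01] ik 0.0 [ 0.19  0.55 -0.61  0.44 -1.05  1.61]
  travel [0.061, -0.007, 0.052] rot [0.004, -0.0, -0.001] rows>= 1
```

View pics/c_top.png

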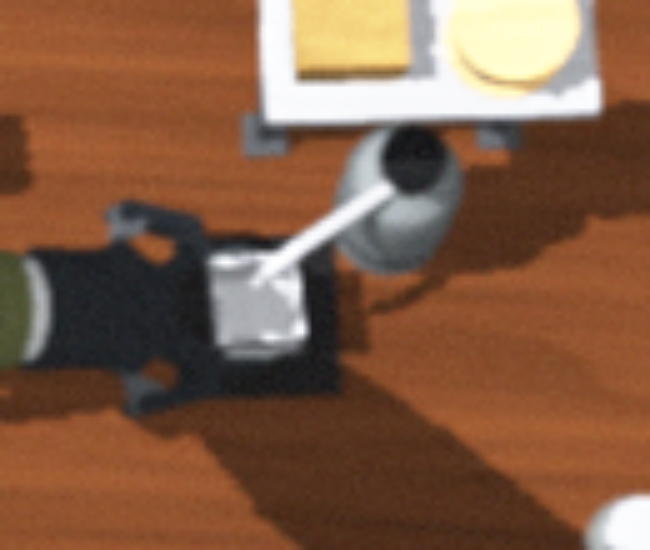

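The top crop shows the spout tip (258,275) over the cup's mouth (260,305). The tip appears shifted outwards because it is higher. I'll lower the cup to contact.

```bash

python3 -m pendant '[{"travel":[0.03,0,0.025],"rot":[0,0,0],"fingers":-1},{"travel":[0.05,-0.005,0.045],"rot":[0,0,0],"fingers":-1},{"travel":[0.06,-0.005,0.05],"rot":[0,0,0],"fingers":-1},{"travel":[0.06,-0.005,0.05],"rot":[0,0,0],"fingers":-1}]'
python3 -m pendant '[{"travel":[0.008,0,0.005],"rot":[0,0,0],"fingers":-1},{"travel":[0.015,0,0.01],"rot":[0,0,0],"fingers":-1},{"travel":[0.015,0,0.01],"rot":[0,0,0],"fingers":-1}]'

```

```text
clock: 17.0
tcp_pos: [0.4971, -0.0696, 0.0372]
orientation: [0.384, 0.556, 0.664, -0.321]
wrist_force: [-0.6, 1.6, 0.0]
finger_gap: 0.0535
grip_force: 43.0
clock: 17.3
tcp_pos: [0.4975, -0.07, 0.0359]
orientation: [0.384, 0.556, 0.664, -0.321]
wrist_force: [-0.1, 0.6, 1.0]
finger_gap: 0.0536
grip_force: 43.3
```

```bash

python3 -m pendant '[{"travel":[0.008,0,0.005],"rot":[0,0,0],"fingers":-1},{"travel":[0.015,0,0.009],"rot":[0,0,0],"fingers":-1},{"travel":[0.015,0,0.009],"rot":[0,0,0],"fingers":-1}]'

```

```text
clock: 17.6
tcp_pos: [0.4977, -0.0703, 0.0358]
orientation: [0.386, 0.555, 0.663, -0.321]
wrist_force: [-4.8, 5.1, 13.6]
finger_gap: 0.0536
grip_force: 44.7
```

```bash

python3 -m pendant '[{"travel":[-0.012,0,-0.007],"rot":[0,0,0],"fingers":0.6},{"travel":[-0.012,0,-0.007],"rot":[0,0,0],"fingers":1},{"travel":[-0.012,0,-0.007],"rot":[0,0,0],"fingers":1},{"travel":[-0.012,0,-0.007],"rot":[0,0,0],"fingers":1},{"travel":[-0.012,0,-0.1],"rot":[0,0,0],"fingers":1},{"travel":[-0.012,0,-0.3],"rot":[0,0,0],"fingers":1},{"travel":[-0.012,0,-0.6],"rot":[0,0,0],"fingers":1},{"travel":[-0.012,0,-1],"rot":[0,0,0],"fingers":1},{"travel":[-0.012,0,-1],"rot":[0,0,0],"fingers":1}]'
cat > c2.py <<'E'
from h import *
for n in ("top","side"):
    im,d=env.read_camera(n); W=cloud(n,d)
    m=np.all((W>[.455,-.125,.061])&(W<[.545,-.03,.075]),-1); P=W[m]; print(n,len(P),cv2.minAreaRect(P[:,:2].astype(np.float32)),np.median(P[:,2]).round(4))
    cv2.imwrite("pics/c2_%s.png"%n,cv2.resize(im[160:270,270:400],None,fx=5,fy=5))
E
python3 c2.py
cat > k3.py <<'E'
from kin import *
for P in ([.555,-.155,.21],[.55,-.155,.26]):
 for az in (60,40,20,0,-20,-40,-60):
  for pit in (35,45,55):
    c,j=ik(np.array(P),az,pit); 
    if c<.05: print(P,az,pit,round(c,3),j.round(2))
E
python3 k3.py
```

```text
clock: 18.5
tcp_pos: [0.4803, 0.0352, 0.0971]
orientation: [0.385, 0.555, 0.665, -0.32]
wrist_force: [0.5, -0.5, -0.3]
finger_gap: 0.085
grip_force: 0.0
top 80 ((0.49985864758491516, -0.07833442091941833), (0.055617667734622955, 0.056099988520145416), 10.023329734802246) 0.067
side 84 ((0.49728646874427795, -0.07901700586080551), (0.0580594502389431, 0.0609348863363266), 8.965901374816895) 0.0638
[0.555, -0.155, 0.21] 60 35 0.0 [-0.7   0.36 -0.12  1.22  0.6  -1.78]
[0.555, -0.155, 0.21] 60 45 0.0 [-0.76  0.41 -0.12  1.27  0.76 -1.9 ]
[0.555, -0.155, 0.21] 60 55 0.0 [-0.82  0.49 -0.11  1.36  0.9  -2.06]
[0.555, -0.155, 0.21] 40 35 0.0 [-0.7   0.19 -0.34  0.91  0.6  -1.36]
[0.555, -0.155, 0.21] 40 45 0.0 [-0.77  0.2  -0.41  0.86  0.78 -1.43]
[0.555, -0.155, 0.21] 40 55 0.0 [-0.84  0.24 -0.46  0.82  0.96 -1.51]
[0.555, -0.155, 0.21] 20 35 0.0 [-0.65  0.05 -0.53  0.63  0.5  -0.91]
[0.555, -0.155, 0.21] 20 45 0.0 [-0.73  0.02 -0.66  0.45  0.67 -0.92]
[0.555, -0.155, 0.21] 20 55 0.0 [-0.8   0.02 -0.79  0.23  0.84 -0.9 ]
[0.555, -0.155, 0.21] 0 35 0.0 [-0.56 -0.05 -0.66  0.43  0.31 -0.48]
[
[... 1459 characters left out ...]
7]
[0.55, -0.155, 0.26] 0 55 0.0 [-0.68 -0.21 -0.92  0.02  0.54 -0.43]
[0.55, -0.155, 0.26] -20 35 0.0 [-0.44 -0.13 -0.61  0.48  0.05 -0.07]
[0.55, -0.155, 0.26] -20 45 0.0 [-0.45 -0.21 -0.8   0.2   0.07 -0.07]
[0.55, -0.155, 0.26] -20 55 0.0 [-0.46 -0.24 -0.98 -0.12  0.09 -0.06]
[0.55, -0.155, 0.26] -40 35 0.0 [-0.3  -0.09 -0.57  0.52 -0.22  0.33]
[0.55, -0.155, 0.26] -40 45 0.0 [-0.27 -0.15 -0.74  0.24 -0.3   0.31]
[0.55, -0.155, 0.26] -40 55 0.0 [-0.23 -0.17 -0.91 -0.08 -0.38  0.28]
[0.55, -0.155, 0.26] -60 35 0.0 [-0.2   0.02 -0.44  0.67 -0.44  0.75]
[0.55, -0.155, 0.26] -60 45 0.0 [-0.14 -0.01 -0.58  0.46 -0.59  0.74]
[0.55, -0.155, 0.26] -60 55 0.0 [-0.08 -0.02 -0.72  0.19 -0.74  0.69]
```

View pics/c2_side.png

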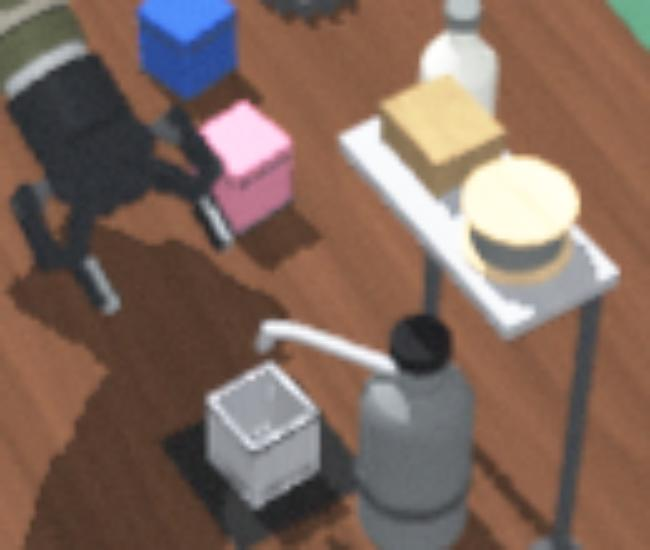

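The crop shows the cup standing mouth-up on the mat, clear of the gripper, with the spout tip (268,340) over its mouth (262,405). The cup centre measures (0.499,-0.079), within about 2 mm of the tip. Next I raise the arm, swing it round to the front and press with shut fingers.

```bash
python3 plan.py .45 .06 .26 -80 35 .42 -.06 .30 -35 35 .43 -.16 .28 10 40 .46 -.181 .235 10 52 .555 -.164 .230 10 52 .555 -.164 .197 10 52
```

```text
at [0.4801 0.0327 0.0945] z [ 0.156 -0.852 -0.5  ] y [0.984 0.178 0.003] gap 0.0857 t 18.6 j [ 0.4   0.57 -0.4   0.97 -1.01  2.  ]
-> [ 4.5e-01  6.0e-02  2.6e-01 -8.0e+01  3.5e+01] ik 0.0 [ 0.31  0.16 -0.25  1.25 -0.6   1.74]
  travel [-0.53, -0.101, -0.461] rot [0.003, 0.208, 0.0] rows>= 2
  travel [-0.418, -0.102, -0.565] rot [0.003, 0.208, 0.0] rows>= 2
-> [  0.42  -0.06   0.3  -35.    35.  ] ik 0.0 [-0.16 -0.41 -0.69  0.73 -0.25  0.37]
  travel [-0.962, -0.42, 0.267] rot [-0.43, -0.0, -0.614] rows>= 6
-> [ 0.43 -0.16  0.28 10.   40.  ] ik 0.0 [-0.9  -0.29 -0.68  0.81  0.6  -0.96]
  travel [-0.352, -0.635, 0.45] rot [-0.457, -0.079, -0.595] rows>= 6
-> [ 0.46  -0.181  0.235 10.    52.   ] ik 0.0 [-0.98 -0.21 -0.87  0.44  0.81 -0.95]
  travel [0.076, -0.216, 0.426] rot [0.0, -0.2, 0.0] rows>= 2
-> [ 0.555 -0.164  0.23  10.    52.   ] ik 0.0 [-0.74 -0.08 -0.82  0.17  0.68 -0.68]
  travel [-0.462, 0.002, 0.659] rot [0.0, 0.0, 0.0] rows>= 2
-> [ 0.555 -0.164  0.197 10.    52.   ] ik 0.0 [-0.74 -0.03 -0.88  0.07  0.68 -0.68]
  travel [0.217, -0.0, 0.169] rot [0.0, 0.0, 0.0] rows>= 1
```

```bash

python3 -m pendant '[{"travel":[-0.53,-0.1,-0.46],"rot":[0,0.2,0],"fingers":1},{"travel":[-0.53,-0.1,-0.46],"rot":[0,0.2,0],"fingers":1},{"travel":[-0.53,-0.1,-0.46],"rot":[0,0.2,0],"fingers":1}]'
python3 -m pendant '[{"travel":[-0.42,-0.1,-0.56],"rot":[0,0.21,0],"fingers":-1},{"travel":[-0.42,-0.1,-0.56],"rot":[0,0.21,0],"fingers":-1},{"travel":[-0.42,-0.1,-0.56],"rot":[0,0.21,0],"fingers":-1}]'
python3 -m pendant '[{"travel":[-0.5,-0.2,0.1],"rot":[-0.43,0,-0.614],"fingers":-1},{"travel":[-0.96,-0.42,0.27],"rot":[-0.43,0,-0.614],"fingers":-1},{"travel":[-0.96,-0.42,0.27],"rot":[-0.43,0,-0.614],"fingers":-1},{"travel":[-0.96,-0.42,0.27],"rot":[-0.43,0,-0.614],"fingers":-1},{"travel":[-0.96,-0.42,0.27],"rot":[-0.43,0,-0.614],"fingers":-1},{"travel":[-0.96,-0.42,0.27],"rot":[-0.43,0,-0.614],"fingers":-1},{"travel":[-0.96,-0.42,0.27],"rot":[-0.43,0,-0.614],"fingers":-1}]'
python3 plan.py .43 -.16 .28 10 40
```

```text
clock: 18.9
tcp_pos: [0.4666, 0.0445, 0.1797]
orientation: [0.313, 0.588, 0.699, -0.259]
wrist_force: [1.3, 0.4, 0.2]
finger_gap: 0.0854
grip_force: 0.0
clock: 19.2
tcp_pos: [0.4521, 0.058, 0.264]
orientation: [0.236, 0.614, 0.729, -0.191]
wrist_force: [0.3, 1.1, 0.7]
finger_gap: 0.0438
grip_force: 0.0
clock: 19.9
tcp_pos: [0.4181, -0.0623, 0.2984]
orientation: [0.29, 0.285, 0.909, -0.093]
wrist_force: [-0.3, 0.0, 0.6]
finger_gap: 0.0004
grip_force: 0.0
at [ 0.4181 -0.0623  0.2984] z [ 0.474 -0.335 -0.815] y [ 0.572  0.82  -0.005] gap 0.0004 t 19.9 j [-0.17 -0.42 -0.7   0.71 -0.25  0.36]
-> [ 0.43 -0.16  0.28 10.   40.  ] ik 0.0 [-0.9  -0.29 -0.68  0.81  0.6  -0.96]
  travel [-0.355, -0.611, 0.444] rot [-0.461, -0.073, -0.589] rows>= 6
```

```bash

python3 -m pendant '[{"travel":[-0.355,-0.61,0.44],"rot":[-0.46,-0.073,-0.589],"fingers":-1},{"travel":[-0.355,-0.61,0.44],"rot":[-0.46,-0.073,-0.589],"fingers":-1},{"travel":[-0.355,-0.61,0.44],"rot":[-0.46,-0.073,-0.589],"fingers":-1},{"travel":[-0.355,-0.61,0.44],"rot":[-0.46,-0.073,-0.589],"fingers":-1},{"travel":[-0.355,-0.61,0.44],"rot":[-0.46,-0.073,-0.589],"fingers":-1},{"travel":[-0.355,-0.61,0.44],"rot":[-0.46,-0.073,-0.589],"fingers":-1},{"travel":[-0.355,-0.61,0.44],"rot":[-0.46,-0.073,-0.589],"fingers":-1},{"travel":[-0.355,-0.61,0.44],"rot":[-0.46,-0.073,-0.589],"fingers":-1}]'
python3 -m pendant '[{"travel":[0.076,-0.216,0.426],"rot":[0,-0.2,0],"fingers":-1},{"travel":[0.076,-0.216,0.426],"rot":[0,-0.2,0],"fingers":-1},{"travel":[0.076,-0.216,0.426],"rot":[0,-0.2,0],"fingers":-1}]'
python3 plan.py .555 -.164 .230 10 52 .555 -.164 .197 10 52
```

```text
clock: 20.7
tcp_pos: [0.4307, -0.1594, 0.2802]
orientation: [0.339, -0.078, 0.937, 0.03]
wrist_force: [-0.5, 0.3, 0.1]
finger_gap: 0.0003
grip_force: 0.0
clock: 21.0
tcp_pos: [0.4591, -0.1763, 0.2317]
orientation: [0.434, -0.075, 0.897, 0.041]
wrist_force: [-1.4, 0.1, -0.8]
finger_gap: 0.0
grip_force: 0.0
at [ 0.4591 -0.1763  0.2317] z [ 0.772  0.139 -0.62 ] y [-0.17   0.985  0.009] gap 0.0 t 21.0 j [-0.98 -0.21 -0.87  0.43  0.8  -0.94]
-> [ 0.555 -0.164  0.23  10.    52.   ] ik 0.0 [-0.74 -0.08 -0.82  0.17  0.68 -0.68]
  travel [-0.488, -0.034, 0.64] rot [0.002, -0.005, -0.009] rows>= 2
-> [ 0.555 -0.164  0.197 10.    52.   ] ik 0.0 [-0.74 -0.03 -0.88  0.07  0.68 -0.68]
  travel [0.217, -0.0, 0.169] rot [-0.0, -0.0, 0.0] rows>= 1
```

```bash

python3 -m pendant '[{"travel":[-0.15,-0.01,0.2],"rot":[0,0,0],"fingers":-1},{"travel":[-0.3,-0.02,0.4],"rot":[0,0,0],"fingers":-1},{"travel":[-0.42,-0.03,0.55],"rot":[0,0,0],"fingers":-1},{"travel":[-0.49,-0.035,0.64],"rot":[0,0,0],"fingers":-1},{"travel":[-0.49,-0.035,0.64],"rot":[0,0,0],"fingers":-1},{"travel":[-0.49,-0.035,0.64],"rot":[0,0,0],"fingers":-1}]'
python3 plan.py .555 -.164 .212 10 52 .555 -.164 .197 10 52
python3 - <<'E'
from h import *
im,d=env.read_camera("side"); cv2.imwrite("pics/s4.png",cv2.resize(im[150:290,280:430],None,fx=4,fy=4))
E
```

```text
clock: 21.6
tcp_pos: [0.557, -0.1658, 0.236]
orientation: [0.436, -0.078, 0.896, 0.039]
wrist_force: [-0.3, -0.1, -0.1]
finger_gap: 0.0001
grip_force: 0.0
at [ 0.557  -0.1658  0.236 ] z [ 0.775  0.137 -0.617] y [-0.173  0.985  0.002] gap 0.0001 t 21.6 j [-0.75 -0.08 -0.8   0.19  0.68 -0.68]
-> [ 0.555 -0.164  0.212 10.    52.   ] ik 0.0 [-0.74 -0.06 -0.85  0.11  0.68 -0.68]
  travel [0.166, 0.018, 0.113] rot [0.0, -0.002, -0.002] rows>= 1
-> [ 0.555 -0.164  0.197 10.    52.   ] ik 0.0 [-0.74 -0.03 -0.88  0.07  0.68 -0.68]
  travel [0.099, -0.0, 0.077] rot [0.0, 0.0, -0.0] rows>= 1
```

View pics/s4.png

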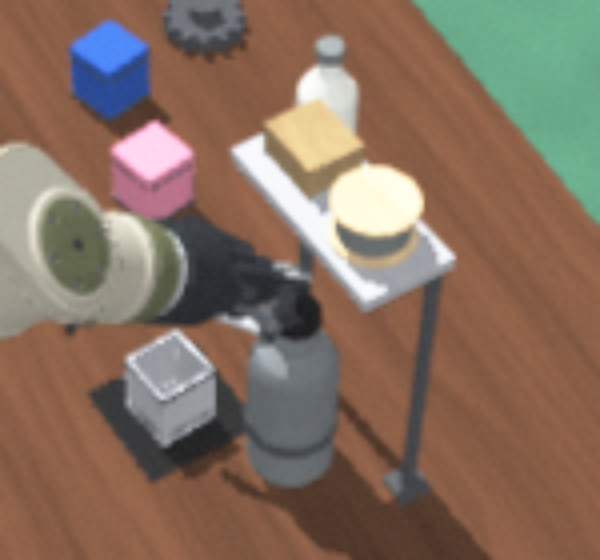

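The shut fingertips (285,275) are over the cap (297,305), in front of the ledge. The cup (170,390) stands undisturbed. Pressing now.

```bash

python3 -m pendant '[{"travel":[0.08,0.01,0.06],"rot":[0,0,0],"fingers":-1},{"travel":[0.16,0.018,0.11],"rot":[0,0,0],"fingers":-1},{"travel":[0.16,0.018,0.11],"rot":[0,0,0],"fingers":-1}]'
python3 -m pendant '[{"travel":[0.03,0,0.025],"rot":[0,0,0],"fingers":-1},{"travel":[0.06,0,0.045],"rot":[0,0,0],"fingers":-1},{"travel":[0.08,0,0.06],"rot":[0,0,0],"fingers":-1},{"travel":[0.1,0,0.077],"rot":[0,0,0],"fingers":-1},{"travel":[0.1,0,0.077],"rot":[0,0,0],"fingers":-1},{"travel":[0.1,0,0.077],"rot":[0,0,0],"fingers":-1}]'

```

```text
clock: 21.95
tcp_pos: [0.5536, -0.1643, 0.2105]
orientation: [0.435, -0.076, 0.897, 0.039]
wrist_force: [-0.1, 0.4, -0.5]
finger_gap: 0.0
grip_force: 0.0
clock: 22.55
tcp_pos: [0.5556, -0.1653, 0.1978]
orientation: [0.436, -0.077, 0.896, 0.038]
wrist_force: [-3.3, -2.0, 4.0]
finger_gap: 0.0002
grip_force: 2.2
```

```bash

python3 -m pendant '[{"travel":[0.01,0,0.008],"rot":[0,0,0],"fingers":-1},{"travel":[0.02,0,0.015],"rot":[0,0,0],"fingers":-1},{"travel":[0.025,0,0.02],"rot":[0,0,0],"fingers":-1},{"travel":[0.025,0,0.02],"rot":[0,0,0],"fingers":-1}]'

```

```text
clock: 22.95
tcp_pos: [0.5565, -0.1653, 0.1961]
orientation: [0.438, -0.078, 0.895, 0.038]
wrist_force: [-7.9, -0.8, 13.2]
finger_gap: 0.0001
grip_force: 6.9
```

The force has jumped to 13 N, which is the bottom stop. Releasing and retreating.

```bash

python3 -m pendant '[{"travel":[0,0,0],"rot":[0,0,0],"fingers":-1},{"travel":[0,0,0],"rot":[0,0,0],"fingers":-1},{"travel":[-0.1,0,-0.08],"rot":[0,0,0],"fingers":-1},{"travel":[-0.2,0,-0.16],"rot":[0,0,0],"fingers":-1},{"travel":[-0.22,0,-0.3],"rot":[0,0,0],"fingers":-1},{"travel":[-0.22,0,-0.6],"rot":[0,0,0],"fingers":-1},{"travel":[-0.22,0,-0.9],"rot":[0,0,0],"fingers":-1},{"travel":[-0.22,0,-0.9],"rot":[0,0,0],"fingers":-1},{"travel":[-0.22,0,-0.9],"rot":[0,0,0],"fingers":-1}]'
python3 c2.py; python3 - <<'E'
import sys; sys.path.insert(0,".")
from h import *
im,d=env.read_camera("side"); W=cloud("side",d)
m=np.all((W>[.545,-.19,.16])&(W<[.6,-.13,.21]),-1); print("cap top z",np.percentile(W[m][:,2],[50,80,95]).round(4)); print(env.get_state()["clock"],env.get_state()["wrist_force"])
E
```

```text
clock: 23.85
tcp_pos: [0.4875, -0.1772, 0.2808]
orientation: [0.436, -0.077, 0.896, 0.038]
wrist_force: [-0.4, 0.1, -0.5]
finger_gap: 0.0001
grip_force: 0.0
top 80 ((0.49985986948013306, -0.07826735079288483), (0.05611932650208473, 0.055654436349868774), 10.564939498901367) 0.0658
side 71 ((0.49733617901802063, -0.08102250844240189), (0.05645916610956192, 0.06330416351556778), 8.15571403503418) 0.0649
cap top z [0.1874 0.1903 0.1936]
24.0 [ 0.29681334 -0.09700236 -0.01275224]
```

View pics/c2_side.png

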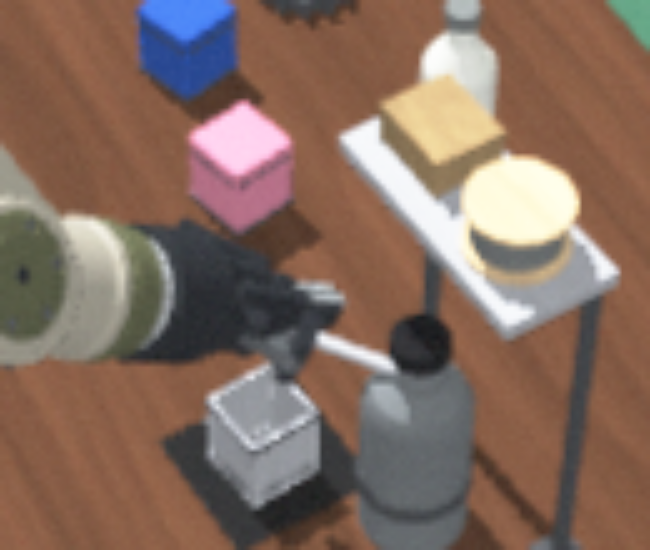

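The cap (420,343) is back up, the cup (262,430) stands in its place under the spout, and the gripper is clear of everything. Handing in.

```bash
python3 -c "
from workcell import env; print(env.hand_in())"
```

```text
the job is handed in; nothing more can be done
None
```

The job is handed in with no verdict shown: the cup stands mouth-up about 2 mm off the spout tip's axis, the cap was pressed to its stop and sprang back up, and I saw no other item disturbed.

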